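# Clamp a stool tread in the bench press with its loose crank

### The job

Slide the pine tread blank into the bench press until it lies flush against the back stop. Then put the loose crank over the press's hex spindle, feeling for the angle at which it drops fully home, and wind it clockwise (seen from above) until the pad bears firmly on the blank and the crank will go no further. Leave the crank on the spindle, let go, and do not disturb the glue bottle, the bit block or the screwdriver.

Things in the scene. Friction and masses are not known exactly. Their poses are not given: they have to be found in the camera images.
- press: Fixed bench press: wooden base 170 x 250 x 20 mm (x = -80 to +90 mm), two steel posts (inner faces 190 mm apart in y), a steel bridge 80 mm deep in x from 110 to 150 mm above the table. Origin on the vertical spindle axis at table height; x points from the open front (robot side) to the back stop, z up.
- collar_mouth (a point): Centre of the rim of the open steel collar on top of the bridge, 198 mm above the table, on the spindle axis; bore 66 mm, outside 76 mm, 48 mm deep; axes as the press. The spindle's hex is down inside it.
- hex_shoulder (a point): Centre of the flat shoulder of the hex spindle, 19 mm below the collar rim; axes as the press. The hex is 36 mm across flats, at an unknown angle; on it a round pilot, 36 mm wide, 5 mm high, with a cone nose 8 mm high. It turns stiffly (0.2 N m), stays where left, and clockwise from above lowers the pad 12 mm a turn: 0.35 to 0.85 turn to touch the blank, then about 1/8 turn to a firm end stop.
- stop_face (a point): Middle of the front face of the back stop (a dark wooden bar 120 mm wide, top 54 mm above the table), 40 mm above the table and 70 mm behind the spindle axis; axes as the press.
- tread: Loose tread blank of two pine layers, 160 (x) x 140 (y) x 36 mm, 0.3 to 0.6 kg, lying on the press base (20 mm above the table) under the bridge, sticking out at the front. Origin at the centre of its underside, x towards the stop; its back edge is 80 mm ahead, so fully home the origin is 10 mm in front of the spindle axis. It starts 20 to 40 mm short of home.
- pad: Round steel pressure pad, 60 mm across, hanging under the bridge on the spindle axis; origin at the centre of its underside. The top of the blank is 56 mm above the table.
- crank_grip (a point): Middle of the upright neck (30 mm diameter, from 26 mm below to 18 mm above this point) of the loose steel crank, 0.35 to 0.57 kg, standing upright. z up along the crank's axis, x towards the handle. The arm (18 mm wide, 12 mm thick) leaves below the neck, its top 26 mm under this point. This point is 71 mm above the collar rim with the crank unaligned on the hex shoulder, 46 mm when fully home.
- crank_foot (a point): Centre of the open lower end of the crank's socket, 90 mm below the neck's middle: a hex socket 38.4 mm across flats (about 7 degrees of play either way), 38 mm deep, 55 mm across outside. Two of its flats face the crank's +x and -x. Unaligned it rests on the hex shoulder; aligned it drops 25 mm more.
- crank_handle (a point): Middle of the crank's upright wooden handle, 22 mm diameter, 44 mm tall, 80 mm from the crank's axis along the crank's x; this point is 22 mm above the arm's top and 4 mm below the neck's middle.
- glue: White glue bottle, 60 mm diameter, 160 mm tall, a bystander; origin at the centre of its underside. It and the crank stand on opposite sides of the press, either way round.
- bit_block: Dark wood block with small holes, 120 x 70 x 45 mm, a bystander; origin at the centre of its underside.
- driver: Screwdriver lying on the bench behind the press, a bystander; origin under its middle.
Things that resemble listed ones, but are neither listed nor needed, are in the scene too. Several things have the shape of the tread; the one meant has the colours described above. Of the things that look like the part that bears crank_grip, the smaller one is meant.

How it is judged (in metres and radians):
On the way, in this order (a step that is already met when the one before it is completed fails the run):
1. the blank lies flush against the back stop (within 4 mm, 0.05 rad) (x of tread in the frame of press above -0.014 m and angle between the x axis of tread and the x axis of press, either way round below 0.05 rad), for 0.2 s.
2. the crank is fully home on the hex (within 5 mm of height) while the pad is still clear of the blank (z of crank_grip in the frame of collar_mouth below 0.051 m and horizontal distance between crank_grip and collar_mouth below 0.015 m and contact force between pad and tread below 0.5 N), for 0.2 s.
At the end, for the whole second after the job is handed in: The pad presses on the blank with more than 10 N; the blank is within 4 mm and 0.05 rad of flush against the back stop; the crank is still fully home on the spindle (within 5 mm of height, 15 mm sideways at its neck) (all of step 1 and contact force between pad and tread above 10 N and z of crank_grip in the frame of collar_mouth below 0.051 m and horizontal distance between crank_grip and collar_mouth below 0.015 m); the robot touches nothing.
It fails at once if the glue bottle, bit block or screwdriver is moved by more than 20 mm (distance of any of glue, bit_block, driver from where it was at the start of the episode above 0.02 m).
It also fails if it takes over 72 s, if anything falls off the work surface, if the arm or the gripper's body presses on something with over 40 N, if the wrist force passes 120 N, or if a joint passes its speed limit or range.

### The arm

A 6-joint arm with a two-finger parallel gripper is mounted at the origin on the work surface. World frame = base frame: x ahead of the robot, y to its left, z up, the work surface at z = 0. Lengths are in mm, angles in degrees, forces in N, time in s.
With the tool pointing down it reaches from about 350 to 850 mm from the base axis. Payload 8.1 kg.
Tool frame: the origin (TCP) lies between the finger pads; the fingertips stand 14 mm ahead of it and the grasp point (between the pads) lies 5 mm behind it; z points along the fingers, x is the direction in which the jaws open and shut, and the axes are right-handed (so a half turn about z gives the same grasp; the last joint's range is limited). The gripper opens to 85 mm and grips with 20 to 120 N. Pads are 22 mm wide; open, the fingers measure 114 mm over their backs; the gripper's body (76 mm by 85 mm) begins 54 mm behind the grasp point. The pads swing forward as they close: fully open they stand 13 mm farther back than shut.
Start: joints at [-79.32, 7.471, 85.268, -0, 87.261, -4.893], TCP at [161.1, -577.973, 245.292] pointing down, gripper open.
Joint ranges: [-169.43, 169.43], [-51.17, 129.36], [1.28, 143.12], [-76.62, 256.62], [0, 156.53], [-152.29, 152.29]. Speed limits (degrees/s): [136.94, 136.94, 159.86, 180, 180, 180].

### API

Orientations are given as [roll, pitch, yaw] about the fixed x, y, z axes, in that order (R = Rz(yaw) Ry(pitch) Rx(roll)).
In Python, from bench import r, vision, job gives the robot as it stands.
- The arm moves only by the tool send_rows, never from a script. Its arguments are lists of equal length, an entry for each row: "dp": the shift along the world's x, y, z in mm, a list of three; "rot": the turn, a rotation vector about the world's x, y, z in rad, a list of three. In form: {"dp": [[tx, ty, tz], ...], "rot": [[wx, wy, wz], ...]}. A call has 1 to 5 rows; each row is the pose to reach, as a shift and turn from the pose commanded when the call began; what a row does not reach only later rows make up. A row lasts 1/8 s, in which the tool goes at most 62.5 mm and 10.7 degrees, less where a joint would pass 70% of its speed; a pose out of reach is approached as far as the arm can. A call with a gripper value outside its range is refused whole. "jaw" is the finger opening in mm, from 0 to 85.4, set as the call begins (left out, the last holds). The fingers move at their own pace and stop on an object; "force" is the grip in N (left out, the last holds). Time passes only in rows, so rows that repeat a pose let the fingers close. It gives the time, the measured TCP pose, the force and the opening at its end, in the units of the state.
- r.sense(): the state, without advancing time (a new reading comes with each control period).
- vision.snapshot(name): name is "scene" or "top" or "wrist"; returns a dict with "pixels" (480x640x3 uint8, red, green, blue), "depth" (480x640 float32, mm along the optical axis (not along the pixel's ray), 0 where there is no reading), "intrinsics" (3x3 intrinsics, pixels), "world_from_camera" (4x4, takes a point from camera to world coordinates); the wrist camera has in their place "T_tool_cam" (4x4, takes a point from camera to tool coordinates, whose origin is the TCP and whose axes are the tool frame's). Camera axes: x right, y down, z forward; pixel columns grow to the right and rows downward; lengths in mm; the calibration is good to about 2 mm. A picture is of the moment at which its call begins: read the wrist's pose just before it.
- job.hand_in(): hands the job in, once; it reports no verdict.
The state is a dict: "time": time; "joint_pos": joint angles; "qd": joint speeds; "joint_efforts": joint torques, N m; "tool_pos": TCP position; "tcp_rot": TCP orientation; "ft_force": force on the tool from outside, world axes, zero at the start; "wrist_torque": the same for the moment, N m; "finger_gap": finger opening in mm.
Only numpy, scipy, OpenCV 4.12 (cv2) and the standard library are available. Lean on these libraries where they do the work, as an engineer would, in place of code of your own. Each camera call takes 0.05 s, during which the arm holds its last target.

## Working session

There is one attempt and no reset: what is moved stays moved. The work goes in short steps, Python scripts to look and compute and a tool call to move; the robot and the scene stay as the last step left them, time stands still between calls to the robot, and variables do not carry over. Pictures are saved under pics/ and viewed, and the job is handed in when it is done.

Besides the shell and the picture viewer there is one more tool, called after "Emit:" as a command line: name --argument value ..., lists and objects as JSON in quotes. send_rows: Moves the arm, as the interface text tells. Its arguments: {"type":"object","properties":{"dp":{"type":"array"},"rot":{"type":"array"},"jaw":{"type":"number"},"force":{"type":"number"}},"required":["dp","rot"]}

```bash
ls; mkdir -p pics; cat > h.py <<'E'
from bench import r, vision, job
import numpy as np, cv2
from scipy.spatial.transform import Rotation as R
def snap(n,f=None):
    s=r.sense(); d=vision.snapshot(n)
    if n=="wrist":
        T=np.eye(4);T[:3,3]=s["tool_pos"];T[:3,:3]=R.from_euler('xyz',s["tcp_rot"],degrees=True).as_matrix()
        d["world_from_camera"]=T@np.array(d["T_tool_cam"])
    np.savez("last_%s.npz"%n,**{k:d[k] for k in("pixels","depth","intrinsics","world_from_camera")})
    if f: cv2.imwrite("pics/"+f,d["pixels"][:,:,::-1])
    return d
def load(n): return dict(np.load("last_%s.npz"%n))
def cloud(d):
    K=d["intrinsics"];z=d["depth"];v,u=np.mgrid[:480,:640]
    P=np.stack([(u-K[0,2])/K[0,0]*z,(v-K[1,2])/K[1,1]*z,z],-1)
    T=d["world_from_camera"];W=P@T[:3,:3].T+T[:3,3];W[z<=0]=np.nan
    return W
def onz(d,u,v,h):
    K=d["intrinsics"];T=d["world_from_camera"]
    q=T[:3,:3]@np.array([(u-K[0,2])/K[0,0],(v-K[1,2])/K[1,1],1]);o=T[:3,3]
    return o+q*(h-o[2])/q[2]
E
python3 - <<'E'
from h import *
print(r.sense())
for n in("scene","top","wrist"):
    d=snap(n,n+"0.png"); print(n,d["world_from_camera"][:3,3].round(),d["intrinsics"][0,0])
E
```

```text
pics
{'time': 0.0, 'joint_pos': array([-7.93205097e+01,  7.51387379e+00,  8.53291277e+01,  9.90225377e-04,
        8.72630282e+01, -4.89327912e+00]), 'qd': array([ 0.00139101, -0.04357768, -0.04765516,  0.03290573,  0.00806534,
       -0.06213174]), 'joint_efforts': array([-4.31009112e-04, -5.69402754e+01, -5.00552237e+01, -2.29816505e-04,
        1.45662905e-02, -5.77444865e-06]), 'tool_pos': array([ 161.00402517, -577.44558081,  244.25874491]), 'tcp_rot': array([-1.79989970e+02,  1.05558906e-01, -7.44272696e+01]), 'ft_force': array([-0.29365065,  0.29559786,  0.08681233]), 'wrist_torque': array([-0.0562258 ,  0.04168541, -0.01363123]), 'finger_gap': 85.62063571754294}
scene [1080. -354.  887.] 436.07218725312447
top [ 246.  -40. 1599.] 537.0449328114564
wrist [ 232. -558.  374.] 380.2147510235313
```

View pics/scene0.png

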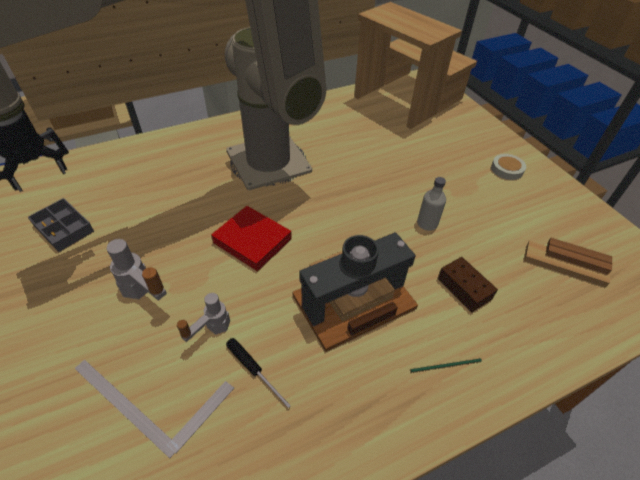

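View pics/top0.png

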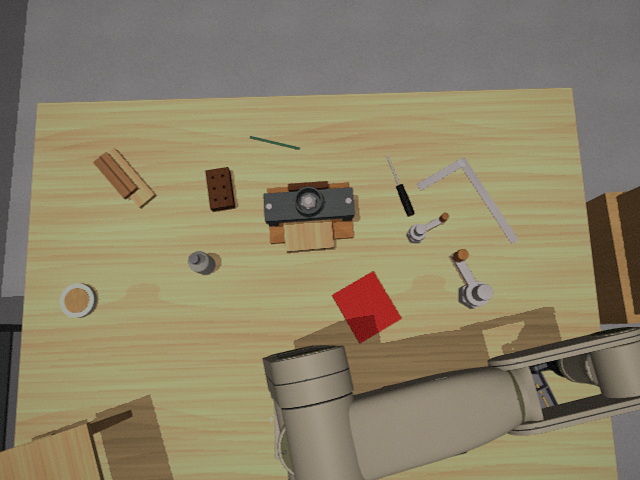

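View pics/wrist0.png

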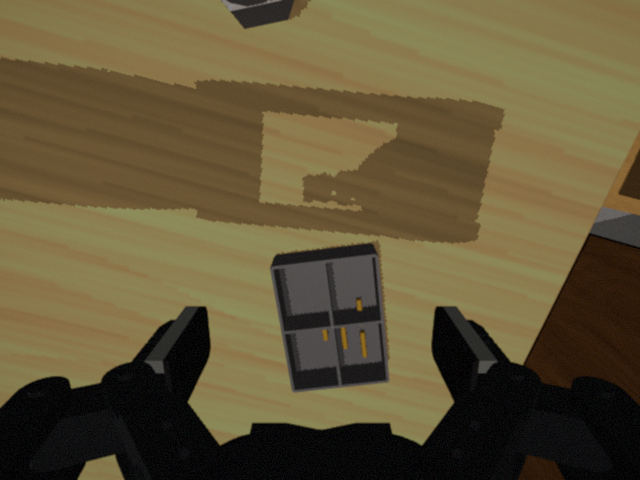

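The scene shows the press at top-view (308,202), the small crank at (417,234) with its handle at (444,217), the driver at (405,195), glue at (202,263) and the block at (220,188). I'll enlarge these next.

```bash
python3 - <<'E'
from h import *
d=load("top");p=d["pixels"][:,:,::-1]
c=p[165:265,250:370];cv2.imwrite("pics/tp.png",cv2.resize(c,None,fx=6,fy=6,interpolation=cv2.INTER_CUBIC))
c=p[150:270,380:500];cv2.imwrite("pics/tc.png",cv2.resize(c,None,fx=5,fy=5,interpolation=cv2.INTER_CUBIC))
W=cloud(d)
def H(u0,u1,v0,v1,lo,hi):
    w=W[v0:v1,u0:u1].reshape(-1,3);w=w[(w[:,2]>lo)&(w[:,2]<hi)];print(len(w),w.mean(0).round(1),w.min(0).round(),w.max(0).round());return w
def rect(w):
    c,s,a=cv2.minAreaRect(w[:,:2].astype(np.float32));print("rect",np.round(c,1),np.round(s,1),round(a,2))
print("bridge");rect(H(255,365,170,260,143,156))
print("collar");w=H(255,365,170,260,190,206);rect(w);print(cv2.minEnclosingCircle(w[:,:2].astype(np.float32)))
print("tread");rect(H(270,350,210,260,50,62))
print("stop");rect(H(280,335,175,195,48,60))
print("base");rect(H(255,365,170,260,15,26))
print("cranktop");w=H(400,460,200,250,95,125);rect(w);print(cv2.minEnclosingCircle(w[:,:2].astype(np.float32)))
print("handle");w=H(435,460,200,230,70,125);rect(w)
print("glue");H(185,220,245,280,100,170);print("block");rect(H(200,240,160,215,38,52))
E
```

```text
bridge
1983 [588.3  -7.5 150.1] [ 545. -133.  143.] [635. 117. 156.]
rect [590.3  -7.5] [ 82.2 249.8] 2.48
collar
227 [589.4  -7.5 196.4] [553. -45. 190.] [627.  29. 205.]
rect [590.  -8.] [72.7 74.2] 88.08
((590.431884765625, -7.801208019256592), 38.68048095703125)
tread
1251 [519.7  -3.1  56.1] [ 474. -119.   50.] [567. 110.  62.]
rect [520.5  -7.2] [ 85.9 229.2] 3.57
stop
230 [670.7  -4.   54.3] [658. -64.  48.] [683.  55.  60.]
rect [670.4  -4.1] [ 21.6 119.6] 2.75
base
755 [569.2 -17.5  20.6] [ 475. -135.   15.] [685. 118.  26.]
rect [579.1  -8.2] [203.3 249.2] 2.52
cranktop
145 [ 530.6 -345.9  106.7] [ 504. -403.   95.] [ 563. -306.  116.]
rect [ 537.1 -353.7] [ 28.5 104. ] 28.88
((536.6192626953125, -354.02972412109375), 51.99759292602539)
handle
68 [ 552.4 -390.6  100.2] [ 544. -403.   73.] [ 563. -381.  116.]
rect [ 553.5 -392.3] [18.8 21.8] 1.06
glue
317 [443.  302.1 126.1] [418. 278. 100.] [474. 334. 166.]
block
861 [672.4 260.7  45.3] [609. 219.  38.] [737. 302.  52.]
rect [673.5 261.4] [123.3  71.7] 7.13
```

```bash
python3 - <<'E'
from h import *
d=load("top");W=cloud(d)
for v in range(205,250,3): print(v,W[v,406:456:4,2].round())
E
```

```text
205 [25. 21.  6. -3. -1. -4.  4.  5.  5.  0.  6.  6. -1.]
208 [27. 25.  2.  6.  4.  3.  2. -0.  2. -3.  6. -1. -0.]
211 [21. 29. 22.  6.  4. -3.  8.  1. -1.  1. -4. -0. -4.]
214 [ -3.  27.  14.  -2.   1.   7.  -1.  -1.  -0.  nan 112.  -3.   5.]
217 [ -1.   2.  -4.  -1.  -6.   0.   1.  -2.  -2. 103. 105.   4.  -2.]
220 [-4. -2.  1.  1.  5. -2. -1. 67. 57. 87. 96.  4.  2.]
223 [ 5.  1.  7. -0. -4. -4. 71. 61. 66. -9.  0.  5. -3.]
226 [  3.   1.  62. 104. 112.  61.  68.  nan  -9.   2.   2.   1.   0.]
229 [  1.  51.  72. 102. 113. 102.  52.   7.   1.   2.  -7.   0.  -1.]
232 [  4.  63.  69. 111. 113.  64.   6.  -2.  -0.  -2.   5.  -4.   4.]
235 [-5. 49. 67. 85. 72.  1. -6.  9. -1.  3.  2.  7. -0.]
238 [-1. 29. 66. 63. 58.  2.  1. -9. -3. -3. -2. -5. -5.]
241 [ 4. 17. 35. 36. -1. -0. -2.  6. -3.  2. -3.  2. -5.]
244 [ 2.  0. -4. -5. -5. -3.  7.  5. -1. -3. -2.  6.  2.]
247 [ 6. -3.  9.  5. -4.  3. -1.  4.  7.  5. -2.  0. -2.]
```

View pics/tp.png

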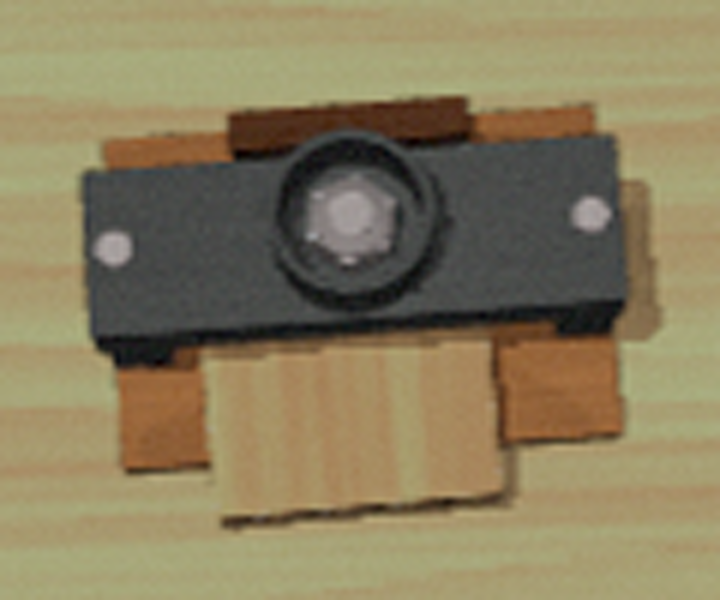

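View pics/tc.png

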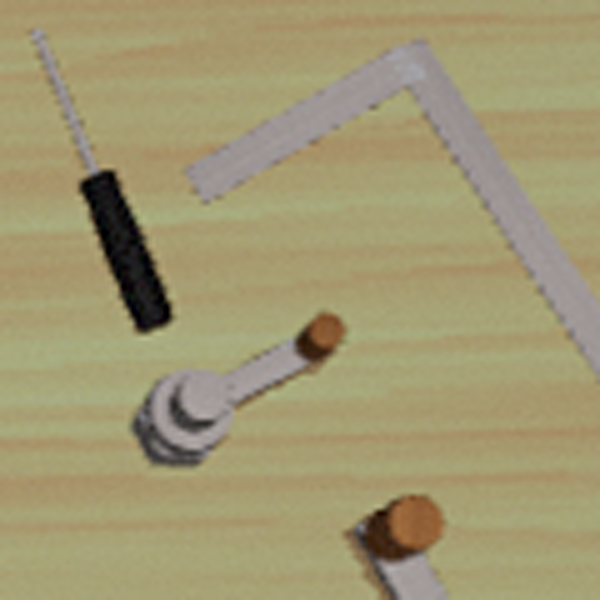

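The press is upright with its hex visible in the bore at crop (350,215), and the tread's front top edge runs from crop (222,515) to (503,490). The crank's neck top is at crop (208,397) and its handle top at (326,330).

```bash
python3 - <<'E'
from h import *
d=load("top")
def P(u,v,s,u0,v0,h): return onz(d,u0+(u+.5)/s-.5,v0+(v+.5)/s-.5,h).round(1)
for q in((222,513),(503,488),(495,342),(207,362)): print("tread",P(*q,6,250,165,56))
print("neck",P(208,397,5,380,150,108),"handle",P(326,330,5,380,150,108))
n=P(208,397,5,380,150,108);h=P(326,330,5,380,150,108);v=(h-n)[:2];print(np.hypot(*v),np.degrees(np.arctan2(v[1],v[0])))
print("glue top", P(0,0,1,0,0,160))
s=r.sense();print(s["tool_pos"],s["tcp_rot"])
E
```

```text
tread [476.9  62.3  56. ]
tread [485.2 -74.   56. ]
tread [557.4 -72.4  56. ]
tread [551.6  68.4  56. ]
neck [ 518.3 -322.1  108. ] handle [ 554.9 -391.3  108. ]
78.28282059302667 -62.125559003511434
glue top [1233.2  890.5  160. ]
[ 161.02369363 -577.5890584   244.48147528] [-1.79992411e+02  7.81726708e-02 -7.44265975e+01]
```

Emit:
send_rows --dp '[[26,52,0],[52,104,0],[78,156,0],[104,208,0],[130,260,0]]' --rot '[[0,0,-0.1],[0,0,-0.2],[0,0,-0.2276],[0,0,-0.2276],[0,0,-0.2276]]' --jaw 60

```text
time: 0.78
tool_pos: [291.5, -316.2, 245.1]
tcp_rot: [-180.0, 0.0, -87.5]
ft_force: [1.7, -0.2, 0.1]
finger_gap: 59.9
```

Emit:
send_rows --dp '[[26,52,0],[52,104,0],[78,156,0],[104,208,0],[130,260,0]]' --rot '[[0,0,0],[0,0,0],[0,0,0],[0,0,0],[0,0,0]]'

```text
time: 1.4
tool_pos: [421.5, -56.1, 245.3]
tcp_rot: [-180.0, -0.0, -87.5]
ft_force: [1.0, -0.3, -0.3]
finger_gap: 59.9
```

Emit:
send_rows --dp '[[29,49,0],[29,49,0],[29,49,0]]' --rot '[[0,0,0],[0,0,0],[0,0,0]]'

```text
time: 1.78
tool_pos: [449.7, -9.0, 244.9]
tcp_rot: [179.9, -0.0, -87.4]
ft_force: [0.2, -0.8, 0.3]
finger_gap: 60.0
```

```bash
python3 - <<'E'
from h import *
s=r.sense();print(s["time"],s["tool_pos"],s["tcp_rot"],s["finger_gap"],s["joint_pos"].round(1))
snap("wrist","w1.png")
E
```

```text
1.775 [449.7481355   -8.98481787 244.90360721] [ 1.79938944e+02 -1.64274161e-02 -8.74018182e+01] 60.00998300548018 [ -7.7 -16.4 107.9  -0.   88.5  79.7]
```

View pics/w1.png

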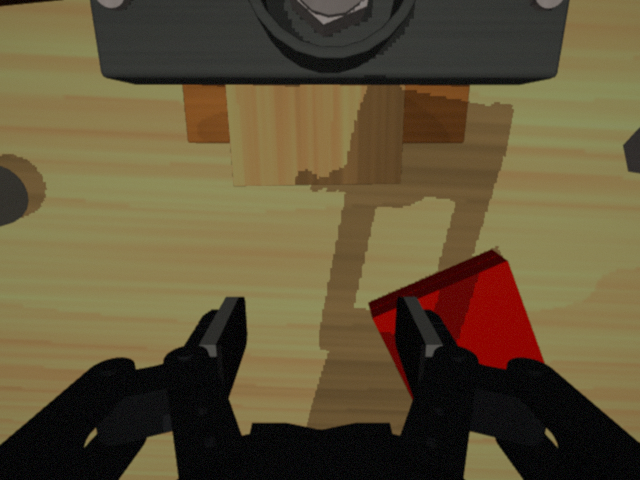

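The wrist view shows the tread's front edge at row 185 (cols 233–402). The red decoy is close to the right finger, so I need its extent before descending.

```bash
python3 - <<'E'
from h import *
d=load("top")
for q in((375,272),(333,295),(360,343),(402,318)): print(onz(d,*q,36).round(1), cloud(d)[q[1],q[0]].round())
w=load("wrist")
for q in((370,302),(495,250)): print("w",onz(w,*q,36).round(1))
for q in((233,185),(402,183)): print("tread",onz(w,*q,56).round(1))
E
```

```text
[ 407.8 -193.3   36. ] [ 412. -197.   -6.]
[344.5 -68.6  36. ] [344. -69.  37.]
[ 206.1 -141.3   36. ] [ 206. -142.   32.]
[ 273.1 -264.8   36. ] [ 274. -270.    2.]
w [360.2 -61.8  36. ]
w [ 419.  -174.4   36. ]
tread [472.2  65.2  56. ]
tread [480.3 -76.1  56. ]
```

Emit:
send_rows --dp '[[0,0,-60],[0,0,-120],[0,0,-180],[0,0,-211],[0,0,-211]]' --rot '[[0,0,0],[0,0,0],[0,0,0],[0,0,0],[0,0,0]]'

```text
time: 2.45
tool_pos: [447.0, -10.0, 31.8]
tcp_rot: [179.7, 0.1, -87.6]
ft_force: [-0.4, -0.5, 0.3]
finger_gap: 60.0
```

Emit:
send_rows --dp '[[7,0.3,0],[14,0.6,0],[20,0.9,0],[25,1.1,0],[30,1.3,0]]' --rot '[[0,0,0],[0,0,0],[0,0,0],[0,0,0],[0,0,0]]'

```text
time: 3.08
tool_pos: [480.6, -7.7, 35.2]
tcp_rot: [180.0, -0.0, -87.5]
ft_force: [-4.7, -0.4, 3.5]
finger_gap: 60.1
```

Emit:
send_rows --dp '[[2,0.1,0],[4,0.2,0],[5,0.2,0],[6,0.3,0],[7,0.3,0]]' --rot '[[0,0,0],[0,0,0],[0,0,0],[0,0,0],[0,0,0]]'

```text
time: 3.7
tool_pos: [487.1, -7.3, 34.7]
tcp_rot: [180.0, -0.0, -87.5]
ft_force: [-5.7, -0.6, 5.3]
finger_gap: 60.0
```

Emit:
send_rows --dp '[[1,0,0],[2,0.1,0],[2,0.1,0]]' --rot '[[0,0,0],[0,0,0],[0,0,0]]'

```text
time: 4.08
tool_pos: [487.3, -7.3, 34.3]
tcp_rot: [179.7, 0.0, -87.4]
ft_force: [-14.3, -1.6, 11.8]
finger_gap: 60.3
```

Emit:
send_rows --dp '[[1,0,0],[2,0.1,0],[3,0.1,0],[3,0.1,0],[3,0.1,0]]' --rot '[[0,0,0],[0,0,0],[0,0,0],[0,0,0],[0,0,0]]'

```text
time: 4.7
tool_pos: [487.3, -7.3, 33.9]
tcp_rot: [179.4, 0.0, -87.4]
ft_force: [-30.8, -2.7, 26.5]
finger_gap: 60.2
```

Emit:
send_rows --dp '[[-25,-1,0],[-30,-1,55],[-30,-1,115],[-30,-1,175],[-5,-1,230]]' --rot '[[0,0,0],[0,0,0],[0,0,0],[0,0,0],[0,0,0]]'

```text
time: 5.32
tool_pos: [487.4, -8.1, 267.7]
tcp_rot: [-179.8, -0.0, -87.5]
ft_force: [1.1, -0.0, 1.1]
finger_gap: 60.0
```

Emit:
send_rows --dp '[[30,0,15],[30,0,15],[30,0,15]]' --rot '[[0,0,0],[0,0,0],[0,0,0]]'

```text
time: 5.7
tool_pos: [516.6, -8.1, 278.5]
tcp_rot: [179.9, 0.0, -87.5]
ft_force: [0.3, 0.9, -0.9]
finger_gap: 59.9
```

```bash
python3 - <<'E'
from h import *
s=r.sense();print(s["time"],s["tool_pos"],s["tcp_rot"],s["ft_force"])
d=snap("wrist","w2.png");print(d["world_from_camera"].round(3))
E
```

```text
5.7 [516.56207754  -8.06250358 278.47402364] [ 1.79928746e+02  1.29302523e-02 -8.74569982e+01] [ 0.27003967  0.87769275 -0.90791463]
[[ 4.40000e-02 -9.56000e-01 -2.92000e-01  5.90824e+02]
 [-9.99000e-01 -4.30000e-02 -1.20000e-02 -5.27900e+00]
 [-1.00000e-03  2.92000e-01 -9.56000e-01  4.08017e+02]
 [ 0.00000e+00  0.00000e+00  0.00000e+00  1.00000e+00]]
```

View pics/w2.png

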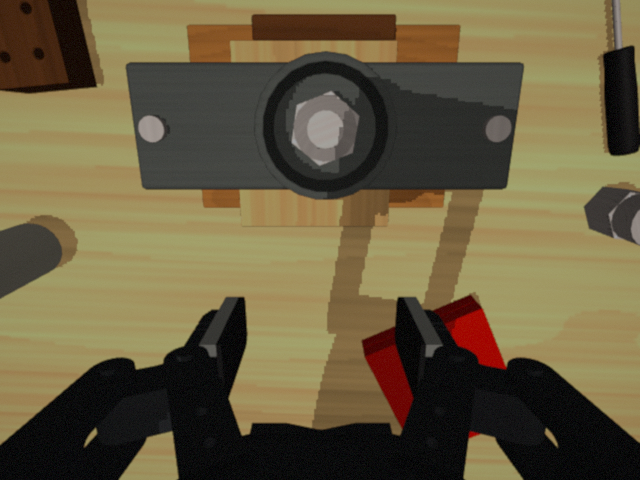

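```bash
python3 - <<'E'
from h import *
p=load("wrist")["pixels"][:,:,::-1]
c=p[75:180,265:385];cv2.imwrite("pics/hex.png",cv2.convertScaleAbs(cv2.resize(c,None,fx=5.5,fy=5.5,interpolation=cv2.INTER_CUBIC),alpha=1.3,beta=20))
E
```

```text
(no output)
```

View pics/hex.png

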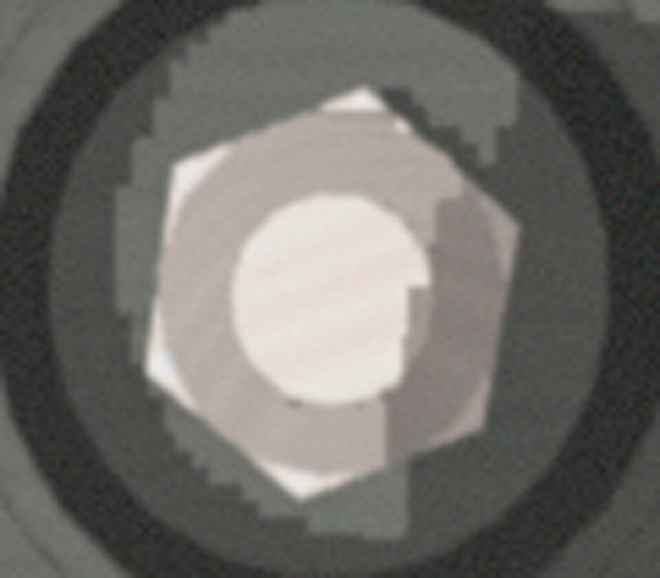

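The hex vertices read clearly at crop (365,88), (520,222), (487,430), (303,497), (148,375) and (175,165).

```bash
python3 - <<'E'
from h import *
d=load("wrist")
V=np.array([onz(d,265+(u+.5)/5.5-.5,75+(v+.5)/5.5-.5,179) for u,v in((365,88),(520,222),(487,430),(303,497),(148,375),(175,165))])[:,:2]
c=V.mean(0);a=np.degrees(np.arctan2(*(V-c).T[::-1]));print(c,a.round(1),(a%60).round(1),np.linalg.norm(V-c,axis=1).round(1))
W=cloud(d);w=W.reshape(-1,3)
b=w[(w[:,2]>193)&(w[:,2]<203)&(abs(w[:,0]-590)<60)&(abs(w[:,1]+8)<60)];print(cv2.minEnclosingCircle(b[:,:2].astype(np.float32)),b[:,2].mean())
b=w[(w[:,2]>145)&(w[:,2]<155)];print(cv2.minAreaRect(b[:,:2].astype(np.float32)))
b=w[(w[:,2]>50)&(w[:,2]<62)&(w[:,0]<548)&(w[:,0]>470)&(abs(w[:,1])<90)];print("tread",cv2.minAreaRect(b[:,:2].astype(np.float32)))
# crank in view?
b=w[(w[:,2]>50)&(w[:,2]<112)&(w[:,1]<-250)&(w[:,0]>450)];print(len(b),b.mean(0),b.max(0))
E
```

```text
[588.4341351   -7.79262813] [  -6.2  -65.8 -126.6  173.8  114.1   53.5] [53.8 54.2 53.4 53.8 54.1 53.5] [20.9 20.9 21.3 20.7 21.1 21.1]
((588.5450439453125, -7.431423664093018), 38.01716995239258) 197.79358911517113
((588.3804321289062, -7.523674011230469), (80.27217864990234, 249.57740783691406), 2.5486690998077393)
tread ((515.5302734375, -2.2849578857421875), (34.41779327392578, 140.1595458984375), 2.5308678150177)
711 [ 515.48441265 -301.47071176   59.49953107] [ 537.57712986 -296.43029017   68.0386745 ]
```

Spindle axis at (588.4, -7.6), agreeing with the push contact. The hex vertices sit at 53.8° mod 60, so the crank x must be ≡ 23.8° mod 60. The tread yaw is 2.53° against 2.55° for the press, so it is flush. Next I go to the crank at tool yaw about 108°, so the wrist can unwind through nearly its full range later.

Emit:
send_rows --dp '[[0,-40,0],[0,-85,0],[0,-130,0],[0,-175,0],[0,-220,0]]' --rot '[[0,0,0.18],[0,0,0.36],[0,0,0.54],[0,0,0.72],[0,0,0.9]]'

```text
time: 6.38
tool_pos: [516.0, -229.1, 278.3]
tcp_rot: [180.0, 0.1, -35.6]
ft_force: [0.2, 0.2, 0.2]
finger_gap: 60.1
```

Emit:
send_rows --dp '[[0,-40,-10],[0,-70,-25],[0,-94,-40],[0,-94,-55],[0,-94,-55]]' --rot '[[0,0,0.18],[0,0,0.36],[0,0,0.54],[0,0,0.72],[0,0,0.9]]'

```text
time: 7.0
tool_pos: [515.1, -321.4, 221.1]
tcp_rot: [-179.8, 0.2, 16.0]
ft_force: [-0.4, 0.4, 0.6]
finger_gap: 59.8
```

Emit:
send_rows --dp '[[0,0,0],[0,0,0],[0,0,0],[0,0,0],[0,0,0]]' --rot '[[0,0,0.18],[0,0,0.36],[0,0,0.54],[0,0,0.72],[0,0,0.9]]'

```text
time: 7.62
tool_pos: [516.1, -321.5, 223.2]
tcp_rot: [-179.9, -0.0, 67.6]
ft_force: [0.4, 0.2, -0.8]
finger_gap: 60.0
```

Emit:
send_rows --dp '[[0,0,0],[0,0,0],[0,0,0],[0,0,0],[0,0,0]]' --rot '[[0,0,0.18],[0,0,0.36],[0,0,0.54],[0,0,0.712],[0,0,0.712]]'

```text
time: 8.25
tool_pos: [516.2, -321.6, 223.4]
tcp_rot: [-179.9, -0.1, 108.0]
ft_force: [0.5, 0.1, 0.8]
finger_gap: 59.7
```

```bash
python3 - <<'E'
from h import *
s=r.sense();print(s["time"],s["tool_pos"],s["tcp_rot"],s["joint_pos"].round(1))
d=snap("wrist","w3.png");print(d["world_from_camera"].round(3))
W=cloud(d)
for v in range(0,480,40): print(v,W[v,0:640:40,2].round())
E
```

```text
8.25 [ 516.24696486 -321.5974266   223.41667504] [-1.79946992e+02 -7.38996031e-02  1.07961909e+02] [ -36.7    9.4   85.4   -0.    85.3 -144.7]
[[-3.08000e-01  9.11000e-01  2.74000e-01  4.46369e+02]
 [ 9.51000e-01  2.95000e-01  9.10000e-02 -3.44985e+02]
 [ 2.00000e-03  2.89000e-01 -9.57000e-01  3.53120e+02]
 [ 0.00000e+00  0.00000e+00  0.00000e+00  1.00000e+00]]
0 [ 0.  1.  1.  2.  2. 93.  1.  1.  2.  2. -1.  0.  1. 36. 37. 37.]
40 [  2.   1.   1.   0. 157. 153.   2.   1.   1.   1.   1.   2.   1.  37.
  37.  37.]
80 [  4.  -2.   1.   0. 155. 142.  -1.  -0.   2.   3.   1.   2.  -1.  37.
  37.  38.]
120 [ 3. -1.  3.  0.  2.  1.  2.  2.  1.  2.  2.  1.  2. 37. 37. 37.]
160 [ 2.  2.  1. -0.  2.  1.  2.  2. -1.  1.  3.  1.  0.  1.  2.  1.]
200 [-1.  4.  1.  1. -1.  1.  1.  1. 65.  1.  1.  1.  0. -0.  0.  1.]
240 [  1.   0.   2.   1.   1.  97.  65.  66. 108.   0.   1.   1.   1.   1.
   2.   0.]
280 [ 1.  0.  3.  0.  1.  1.  1.  0. 21.  1.  1.  2.  0. 22.  8.  1.]
320 [  0.   0.  -0.   1.   2. 231. 226.   1.  22.   1. 224. 231.  10.  22.
  26.  57.]
360 [  0.   1.   1. 262.   3. 262. 231.   2.  22.  -0. 229. 262.  36. 263.
  49.  58.]
400 [ -0.   1. 278. 274. 268. 284.   1.   0.  -0.   1.   2. 284. 269. 271.
 277. 145.]
440 [  1. 290. 287. 273.   1. 295. 296. 288. 289. 290. 296. 295.   0. 273.
 287. 290.]
```

View pics/w3.png

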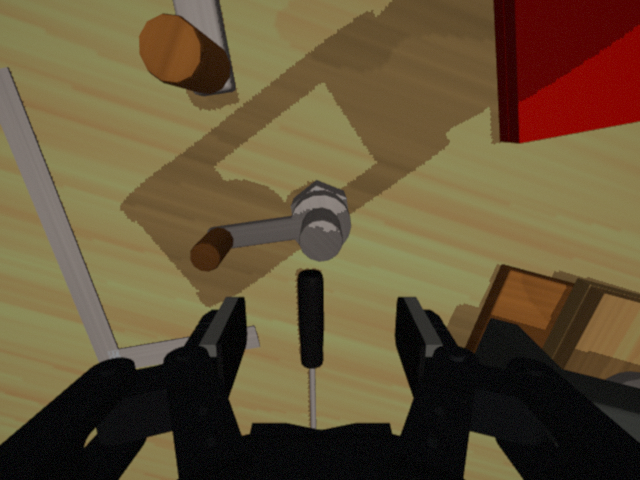

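The crank's neck top is at wrist pixel (321,240) and its handle at (205,250). The driver lies at col 311, rows 270–430, below the fingers.

```bash
python3 - <<'E'
from h import *
d=load("wrist");W=cloud(d)
def c(u0,u1,v0,v1,lo,hi):
    w=W[v0:v1,u0:u1].reshape(-1,3);w=w[(w[:,2]>lo)&(w[:,2]<hi)];e=cv2.minEnclosingCircle(w[:,:2].astype(np.float32));print(len(w),np.median(w,0).round(1),np.round(e[0],1),round(e[1],1));return np.array(e[0])
n=c(290,355,200,270,104,112);h=c(180,235,225,275,102,112)
v=h-n;print(np.hypot(*v),np.degrees(np.arctan2(v[1],v[0])))
print(onz(d,321,240,108),onz(d,205,250,108))
p=d["pixels"][:,:,::-1];cv2.imwrite("pics/cr.png",cv2.resize(p[170:280,170:370],None,fx=4,fy=4,interpolation=cv2.INTER_CUBIC))
E
```

```text
1466 [ 515.9 -322.   108.9] [ 516.6 -321.8] 14.9
810 [ 550.5 -392.5  108.5] [ 551.9 -392.9] 11.0
79.45367155837125 -63.56821650809236
[ 516.16126882 -321.44226817  108.        ] [ 547.10472852 -394.0917326   108.        ]
```

View pics/cr.png

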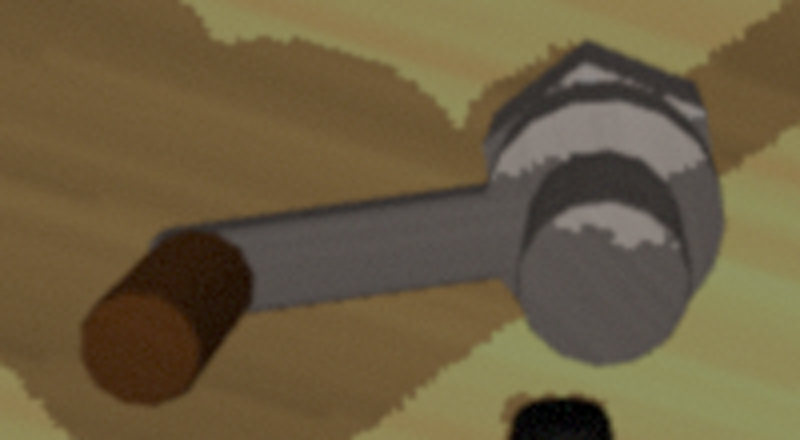

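Emit:
send_rows --dp '[[0,0,-50],[0,0,-90],[0,0,-120],[0,0,-136],[0,0,-136]]' --rot '[[0,0,0],[0,0,0],[0,0,0],[0,0,0],[0,0,0]]'

```text
time: 8.93
tool_pos: [516.3, -321.6, 87.1]
tcp_rot: [-179.9, -0.1, 107.9]
ft_force: [-0.0, -0.3, -1.0]
finger_gap: 60.1
```

Emit:
send_rows --dp '[[0,0,0],[0,0,0],[0,0,0],[0,0,0]]' --rot '[[0,0,0],[0,0,0],[0,0,0],[0,0,0]]' --jaw 20 --force 80

```text
time: 9.43
tool_pos: [518.1, -322.6, 90.5]
tcp_rot: [179.9, 0.1, 108.0]
ft_force: [-1.9, 2.8, 6.1]
finger_gap: 28.2
```

Emit:
send_rows --dp '[[0,0,10],[0,0,50],[0,0,110],[0,0,170],[0,0,225]]' --rot '[[0,0,0],[0,0,0],[0,0,0],[0,0,0],[0,0,0]]'

```text
time: 10.05
tool_pos: [516.7, -322.1, 315.8]
tcp_rot: [180.0, 0.0, 108.0]
ft_force: [0.3, -0.3, -5.0]
finger_gap: 27.7
```

Emit:
send_rows --dp '[[14,50,0],[28,110,0],[42,170,0],[56,230,0],[68,280,0]]' --rot '[[0,0,0.1],[0,0,0.2],[0,0,0.3],[0,0,0.4],[0,0,0.478]]'

```text
time: 10.68
tool_pos: [584.9, -39.8, 313.4]
tcp_rot: [-180.0, -0.0, 135.6]
ft_force: [0.6, 0.2, -5.5]
finger_gap: 28.0
```

Emit:
send_rows --dp '[[2,15,0],[4,34,0],[4,34,0],[4,34,0]]' --rot '[[0,0,0],[0,0,0],[0,0,0],[0,0,0]]'

```text
time: 11.18
tool_pos: [589.0, -9.2, 313.3]
tcp_rot: [-180.0, 0.0, 135.3]
ft_force: [-0.5, -0.6, -6.0]
finger_gap: 27.9
```

```bash
python3 - <<'E'
from h import *
s=r.sense();print(s["time"],s["tool_pos"],s["tcp_rot"],s["joint_pos"].round(1),s["ft_force"],s["finger_gap"])
d=snap("wrist","w4.png");snap("scene","s4.png");snap("top","t4.png")
E
```

```text
11.175 [588.97596315  -9.17102711 313.28534   ] [-1.79971349e+02  1.41585385e-02  1.35333345e+02] [  -5.9    4.7   81.2   -0.    94.1 -141.2] [-0.50842497 -0.57035599 -6.01966141] 27.94385332878823
```

View pics/w4.png

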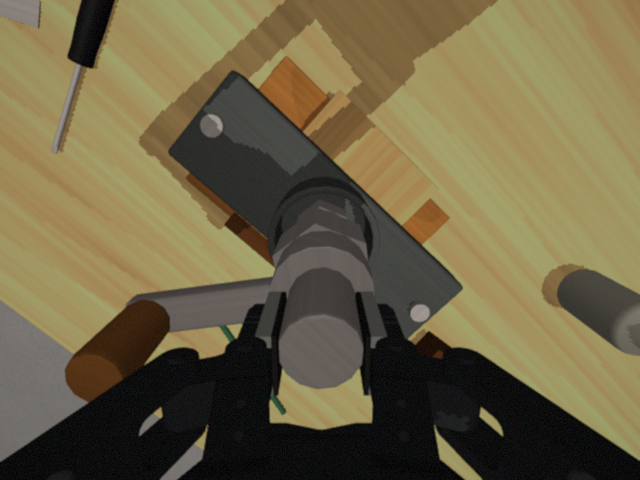

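View pics/s4.png

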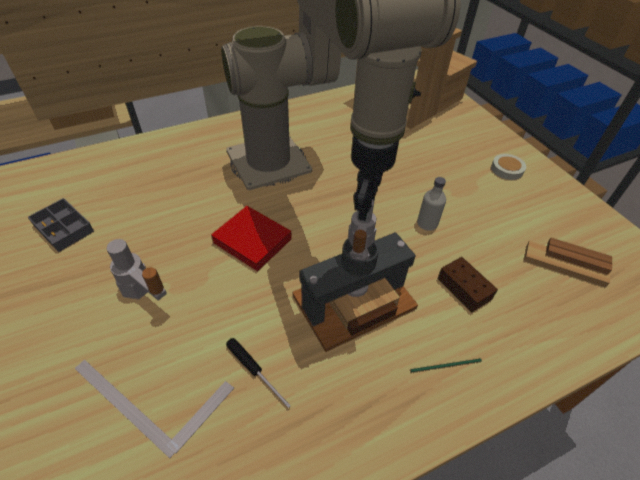

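The crank is held upright over the collar, with the neck top at (320,355) and the handle top at (95,375). I'll measure its pose in the hand.

```bash
python3 - <<'E'
from h import *
d=load("wrist");W=cloud(d)
print(W[355,320],W[375,95],W[340,340])
def c(u0,u1,v0,v1,dz=3):
    w=W[v0:v1,u0:u1].reshape(-1,3);z0=np.median(w[:,2]);return w,z0
def cc(u,v,box):
    z=W[v-3:v+3,u-3:u+3,2];z0=np.nanmedian(z)
    w=W[box[2]:box[3],box[0]:box[1]].reshape(-1,3);w=w[abs(w[:,2]-z0)<4];e=cv2.minEnclosingCircle(w[:,:2].astype(np.float32));print(z0,len(w),np.round(e,1) if 0 else (np.round(e[0],1),round(e[1],1)));return np.array(e[0])
n=cc(320,355,(283,358,300,395));h=cc(95,375,(60,150,330,410))
v=h-n;print(np.hypot(*v),np.degrees(np.arctan2(v[1],v[0])))
E
```

```text
[589.00800951  -9.96285678 332.44028136] [650.9031404  -58.12817157 330.4356968 ] [580.74688058  -8.84116159 331.33841728]
332.0379675749597 5141 (array([588.3,  -9.9]), 15.4)
330.7233258098868 2363 (array([652.3, -57.8]), 11.2)
79.95163488983037 -36.824681226975976
```

Emit:
send_rows --dp '[[0,1.3,-8],[0,1.3,-16],[0,1.3,-22],[0,1.3,-22]]' --rot '[[0,0,0],[0,0,0],[0,0,0.01],[0,0,0.01]]'

```text
time: 11.82
tool_pos: [588.6, -6.8, 290.1]
tcp_rot: [-179.9, -0.1, 136.0]
ft_force: [0.2, 0.5, -5.0]
finger_gap: 28.3
```

```bash
python3 - <<'E'
from h import *
s=r.sense();print(s["time"],s["tool_pos"],s["tcp_rot"],s["ft_force"],s["wrist_torque"])
d=snap("wrist","w5.png");p=d["pixels"][:,:,::-1];cv2.imwrite("pics/w5c.png",cv2.convertScaleAbs(cv2.resize(p[150:350,230:420],None,fx=3,fy=3,interpolation=cv2.INTER_CUBIC),alpha=1.6,beta=10))
E
```

```text
11.825 [588.61676879  -6.83305082 290.1457785 ] [-1.79934845e+02 -8.00932803e-02  1.35999099e+02] [ 0.18184616  0.46857002 -4.99877091] [ 0.04964771  0.06577089 -0.05443138]
```

View pics/w5c.png

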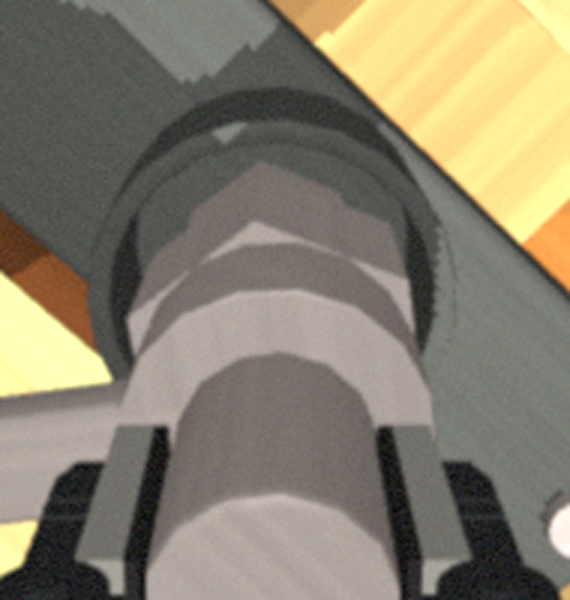

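The socket sits centred in the bore, with side gaps at crop cols 112–130 and 410–432. I'll continue down.

Emit:
send_rows --dp '[[0,0,-5],[0,0,-10],[0,0,-14],[0,0,-17],[0,0,-17]]' --rot '[[0,0,0],[0,0,0],[0,0,0],[0,0,0],[0,0,0]]'

```text
time: 12.5
tool_pos: [589.0, -6.9, 273.9]
tcp_rot: [-180.0, -0.0, 136.0]
ft_force: [0.7, -0.2, -5.5]
finger_gap: 28.0
```

Emit:
send_rows --dp '[[0,0,-3],[0,0,-5],[0,0,-7],[0,0,-9],[0,0,-9]]' --rot '[[0,0,0],[0,0,0],[0,0,0],[0,0,0],[0,0,0]]'

```text
time: 13.12
tool_pos: [589.1, -6.9, 265.1]
tcp_rot: [-180.0, 0.0, 136.0]
ft_force: [0.1, -0.4, -5.3]
finger_gap: 28.0
```

Emit:
send_rows --dp '[[0,0,-3],[0,0,-6],[0,0,-9],[0,0,-12],[0,0,-12]]' --rot '[[0,0,0],[0,0,0],[0,0,0],[0,0,0],[0,0,0]]'

```text
time: 13.75
tool_pos: [589.1, -6.9, 252.9]
tcp_rot: [-180.0, -0.0, 136.0]
ft_force: [1.8, -1.2, -5.7]
finger_gap: 28.2
```

Emit:
send_rows --dp '[[0,0,-3],[0,0,-5],[0,0,-7],[0,0,-9],[0,0,-9]]' --rot '[[0,0,0],[0,0,0],[0,0,0],[0,0,0],[0,0,0]]'

```text
time: 14.38
tool_pos: [589.1, -6.9, 244.4]
tcp_rot: [180.0, 0.0, 136.0]
ft_force: [0.7, -0.6, -3.8]
finger_gap: 28.5
```

Emit:
send_rows --dp '[[0,0,-1],[0,0,-2],[0,0,-3],[0,0,-3],[0,0,-3]]' --rot '[[0,0,0],[0,0,0],[0,0,0],[0,0,0],[0,0,0]]'

```text
time: 15.0
tool_pos: [589.5, -6.7, 244.2]
tcp_rot: [179.9, 0.1, 136.0]
ft_force: [-6.9, 1.3, 11.3]
finger_gap: 28.2
```

Emit:
send_rows --dp '[[0,0,1],[0,0,1],[0,0,1]]' --rot '[[0,0,0],[0,0,0],[0,0,0]]' --jaw 55

```text
time: 15.38
tool_pos: [589.1, -6.8, 242.1]
tcp_rot: [-180.0, -0.0, 136.0]
ft_force: [-0.1, 0.3, 0.8]
finger_gap: 55.2
```

```bash
python3 - <<'E'
from h import *
s=r.sense();print(s["time"],s["tool_pos"],s["tcp_rot"],s["ft_force"],s["finger_gap"])
d=snap("wrist","w6.png");W=cloud(d)
n=W[300:400,280:360].reshape(-1,3);z=np.median(n[:,2]);print(z)
def cc(u,v,box):
    z0=np.nanmedian(W[v-3:v+3,u-3:u+3,2])
    w=W[box[2]:box[3],box[0]:box[1]].reshape(-1,3);w=w[abs(w[:,2]-z0)<4];e=cv2.minEnclosingCircle(w[:,:2].astype(np.float32));print(z0,len(w),(np.round(e[0],1),round(e[1],1)));return np.array(e[0])
n=cc(320,355,(265,375,290,400));h=cc(95,375,(40,170,310,420))
v=h-n;print(np.hypot(*v),np.degrees(np.arctan2(v[1],v[0])))
E
```

```text
15.375 [589.05314703  -6.83946733 242.06610108] [-1.79993617e+02 -1.28926138e-02  1.35986177e+02] [-0.12640073  0.32886082  0.7587767 ] 55.23130582010258
nan
263.09647108261424 5639 (array([588.6,  -7.5]), 15.2)
287.11045548290275 2879 (array([623.2, -45.9]), 12.2)
51.703507741939 -47.96553351769777
```

View pics/w6.png

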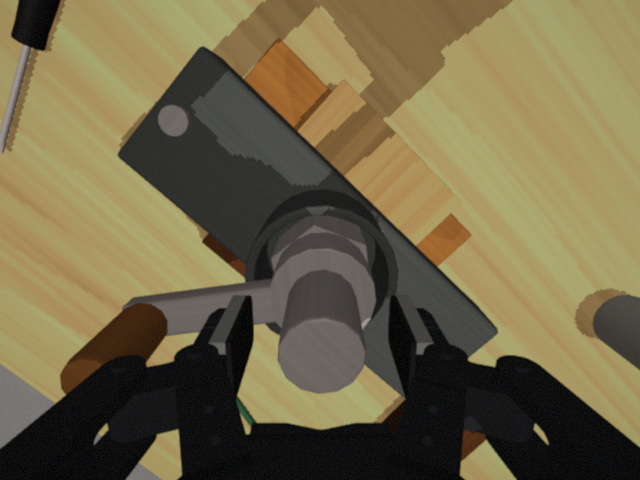

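The crank is home, with the neck top at z≈263 (mid 47 mm above the rim), axis at (588.6,-7.5). I'll regrip firmly and wind.

Emit:
send_rows --dp '[[-0.5,-0.6,0.5],[-0.5,-0.6,0.5],[-0.5,-0.6,0.5],[-0.5,-0.6,0.5]]' --rot '[[0,0,0],[0,0,0],[0,0,0],[0,0,0]]' --jaw 20 --force 110

```text
time: 15.92
tool_pos: [588.5, -7.3, 243.1]
tcp_rot: [180.0, -0.0, 136.0]
ft_force: [-4.2, 1.6, 4.7]
finger_gap: 27.8
```

Emit:
send_rows --dp '[[0,0,0],[0,0,0],[0,0,0],[0,0,0]]' --rot '[[0,0,-0.1],[0,0,-0.25],[0,0,-0.4],[0,0,-0.55]]'

```text
time: 16.42
tool_pos: [588.6, -7.6, 243.1]
tcp_rot: [180.0, 0.0, 104.2]
ft_force: [-2.6, -0.3, 4.3]
finger_gap: 27.8
```

```bash
cat > st.py <<'E'
from h import *
s=r.sense();print(s["time"],s["tool_pos"].round(1),s["tcp_rot"].round(1),"F",s["ft_force"].round(1),"T",s["wrist_torque"].round(2),s["finger_gap"].round(1),s["joint_pos"].round(1))
E
python3 st.py
```

```text
Traceback (most recent call last):
  File "st.py", line 2, in <module>
    s=r.sense();print(s["time"],s["tool_pos"].round(1),s["tcp_rot"].round(1),"F",s["ft_force"].round(1),"T",s["wrist_torque"].round(2),s["finger_gap"].round(1),s["joint_pos"].round(1))
                                                                                                                                       ^^^^^^^^^^^^^^^^^^^^^
AttributeError: 'float' object has no attribute 'round'
```

```bash
sed -i 's/s\["finger_gap"\].round(1)/round(s["finger_gap"],1)/' st.py; python3 st.py
```

```text
16.425 [588.6  -7.6 243.1] [180.    0.  104.2] F [-2.6 -0.3  4.3] T [0.03 0.63 0.19] 27.8 [  -5.7    5.8   87.3   -0.    86.9 -109.9]
```

Emit:
send_rows --dp '[[0,0,0],[0,0,0],[0,0,0],[0,0,0],[0,0,0]]' --rot '[[0,0,-0.17],[0,0,-0.34],[0,0,-0.51],[0,0,-0.68],[0,0,-0.85]]'

```text
time: 17.05
tool_pos: [588.4, -7.7, 243.1]
tcp_rot: [180.0, 0.0, 55.5]
ft_force: [-3.4, -0.4, 5.4]
finger_gap: 27.7
```

```bash
python3 st.py
```

```text
17.05 [588.4  -7.7 243.1] [180.    0.   55.5] F [-3.4 -0.4  5.4] T [0.07 0.88 0.23] 27.7 [ -5.7   5.8  87.3  -0.   86.9 -61.2]
```

Torque is 0.2 N m, as expected for a free spindle, and the height is unchanged. About 80° wound so far, so I'll continue.

Emit:
send_rows --dp '[[0,0,0],[0,0,0],[0,0,0],[0,0,0],[0,0,0]]' --rot '[[0,0,-0.15],[0,0,-0.3],[0,0,-0.45],[0,0,-0.6],[0,0,-0.75]]'

```text
time: 17.68
tool_pos: [588.2, -7.4, 243.1]
tcp_rot: [-180.0, 0.0, 12.5]
ft_force: [-4.5, 0.7, 5.7]
finger_gap: 27.6
```

```bash
python3 st.py
```

```text
17.675 [588.2  -7.4 243.1] [-180.     0.    12.5] F [-4.5  0.7  5.7] T [0.28 1.08 0.22] 27.6 [ -5.7   5.8  87.3  -0.   86.9 -18.2]
```

Emit:
send_rows --dp '[[0,0,0],[0,0,0],[0,0,0],[0,0,0],[0,0,0]]' --rot '[[0,0,-0.12],[0,0,-0.24],[0,0,-0.36],[0,0,-0.48],[0,0,-0.6]]'

```text
time: 18.3
tool_pos: [588.3, -7.2, 243.1]
tcp_rot: [-180.0, 0.0, -21.8]
ft_force: [-4.1, 2.1, 6.0]
finger_gap: 27.5
```

```bash
python3 st.py
```

```text
18.3 [588.3  -7.2 243.1] [-180.     0.   -21.8] F [-4.1  2.1  6. ] T [0.46 0.92 0.39] 27.5 [-5.7  5.8 87.3  0.  86.9 16.1]
```

Emit:
send_rows --dp '[[0,0,0],[0,0,0],[0,0,0],[0,0,0],[0,0,0]]' --rot '[[0,0,-0.12],[0,0,-0.24],[0,0,-0.36],[0,0,-0.48],[0,0,-0.6]]'

```text
time: 18.92
tool_pos: [588.6, -7.0, 243.1]
tcp_rot: [-180.0, 0.0, -56.1]
ft_force: [-4.6, 2.5, 5.6]
finger_gap: 27.9
```

```bash
python3 st.py
```

```text
18.925 [588.6  -7.  243.1] [-180.     0.   -56.1] F [-4.6  2.5  5.6] T [0.51 0.64 1.27] 27.9 [-5.7  5.8 87.3  0.  86.9 50.4]
```

Torque is rising from 0.22 through 0.39 to 1.27 N m, so the pad touched at about yaw -18° and the stop should be near -63°. I'll finish gently.

Emit:
send_rows --dp '[[0,0,0],[0,0,0],[0,0,0]]' --rot '[[0,0,-0.07],[0,0,-0.14],[0,0,-0.14]]' --force 120

```text
time: 19.3
tool_pos: [590.1, -6.4, 243.1]
tcp_rot: [-179.8, -0.0, -63.9]
ft_force: [4.4, 4.7, -0.4]
finger_gap: 27.0
```

```bash
python3 st.py
```

```text
19.3 [590.1  -6.4 243.1] [-179.8   -0.   -63.9] F [ 4.4  4.7 -0.4] T [ 0.92 -1.24  0.82] 27.0 [-5.7  5.8 87.3  0.1 86.7 58.3]
```

Emit:
send_rows --dp '[[0,0,0],[0,0,0],[0,0,0]]' --rot '[[0,0,-0.08],[0,0,-0.16],[0,0,-0.16]]'

```text
time: 19.68
tool_pos: [589.0, -7.1, 243.0]
tcp_rot: [-179.9, 0.0, -73.1]
ft_force: [-1.0, 1.6, 2.8]
finger_gap: 27.5
```

```bash
python3 st.py; python3 - <<'E'
from h import *
snap("wrist","w7.png")
E
```

```text
19.675 [589.   -7.1 243. ] [-179.9    0.   -73.1] F [-1.   1.6  2.8] T [ 0.64 -0.56  0.91] 27.5 [-5.7  5.8 87.3  0.  86.8 67.4]
```

View pics/w7.png

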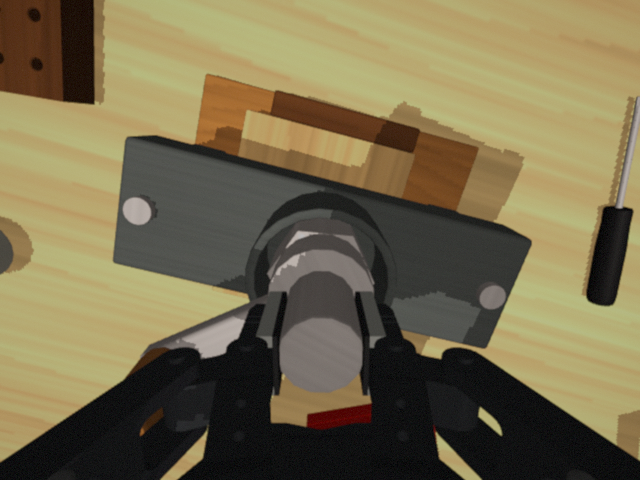

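The arm of the crank now lags the jaws in the picture, so the pads have slipped on the neck. I'll measure the actual crank angle from the arm and handle.

```bash
cat > arm.py <<'E'
from h import *
def arm(d):
    W=cloud(d);w=W.reshape(-1,3)
    rr=np.hypot(w[:,0]-588.5,w[:,1]+7.5)
    b=w[(abs(w[:,2]-219.5)<3)&(rr>34)&(rr<70)]
    a=np.degrees(np.arctan2(b[:,1]+7.5,b[:,0]-588.5));m=np.median(a)
    b=b[abs(a-m)<25]
    vx,vy,x0,y0=cv2.fitLine(b[:,:2].astype(np.float32),cv2.DIST_HUBER,0,.01,.01).ravel()
    print(len(b),"median ang",m.round(1),"line",np.degrees(np.arctan2(vy,vx)).round(1),b.mean(0).round(1))
if __name__=="__main__":
    snap("wrist"); arm(load("wrist"))
E
python3 - <<'E'
from arm import *
arm(load("wrist"))
d=load("wrist");p=d["pixels"][:,:,::-1];W=cloud(d)
for q in((150,348),(262,303),(160,360),(230,345)): print(q,onz(d,*q,219).round(1),W[q[1],q[0]].round(1))
cv2.imwrite("pics/w7c.png",cv2.convertScaleAbs(cv2.resize(p[240:460,110:330],None,fx=2.7,fy=2.7),alpha=1.5,beta=20))
E
```

```text
1653 median ang 125.9 line -46.5 [557.6  34.  219. ]
(150, 348) [542.7  60.8 219. ] [538.8  62.4 213.9]
(262, 303) [580.  17. 219.] [578.9  17.  216.9]
(160, 360) [537.7  55.3 219. ] [587.7  38.4 281.9]
(230, 345) [555.   25.8 219. ] [593.8  21.4 275.9]
```

View pics/w7c.png

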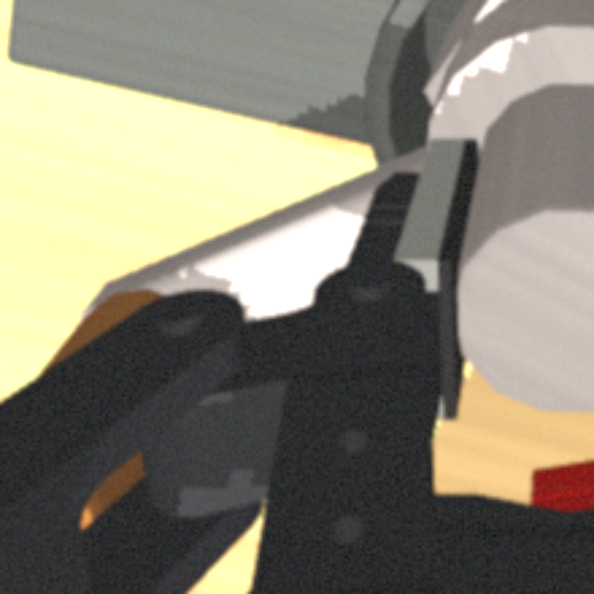

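The arm edge from (150,348) to (262,303) gives a crank yaw of about 130°. It has turned about 193° while the jaws turned 209°, so the crank stalled and the pads slipped 16°. I'll release, recentre and give one more turn to check it is at the stop.

Emit:
send_rows --dp '[[0,0,0],[0,0,0],[0,0,0],[0,0,0]]' --rot '[[0,0,0.05],[0,0,0.05],[0,0,0.05],[0,0,0.05]]' --jaw 50

```text
time: 20.23
tool_pos: [588.6, -7.6, 242.7]
tcp_rot: [180.0, -0.0, -70.3]
ft_force: [-0.5, 0.4, 0.2]
finger_gap: 50.1
```

```bash
python3 st.py; python3 - <<'E'
from arm import *
d=snap("wrist","w8.png");arm(d)
W=cloud(d);w=W[290:400,265:375].reshape(-1,3);w=w[abs(w[:,2]-262)<5];print(np.median(w,0),cv2.minEnclosingCircle(w[:,:2].astype(np.float32)))
E
```

```text
20.225 [588.6  -7.6 242.7] [180.   -0.  -70.3] F [-0.5  0.4  0.2] T [0.   0.01 0.04] 50.1 [-5.7  5.8 87.3 -0.  86.9 64.6]
1869 median ang 169.8 line 6.9 [535.7   1.5 219. ]
[590.71868521  -6.7494508  262.89406858] ((588.6392211914062, -7.467926502227783), 15.358290672302246)
```

View pics/w8.png

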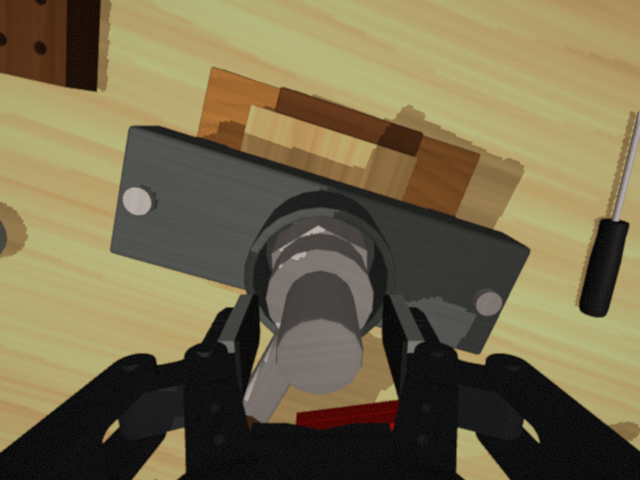

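After release the arm appears to have sprung back counter-clockwise. I'll lift clear and look properly.

Emit:
send_rows --dp '[[0,0,25],[0,0,60],[0,0,90],[0,0,90]]' --rot '[[0,0,0],[0,0,0],[0,0,0],[0,0,0]]'

```text
time: 20.78
tool_pos: [589.9, -7.6, 336.3]
tcp_rot: [-179.7, -0.1, -70.3]
ft_force: [0.3, 0.8, 0.0]
finger_gap: 49.8
```

```bash
python3 st.py; python3 - <<'E'
from arm import *
d=snap("wrist","w9.png");arm(d)
snap("scene","s9.png");snap("top","t9.png")
E
```

```text
20.775 [589.9  -7.6 336.3] [-1.797e+02 -1.000e-01 -7.030e+01] F [0.3 0.8 0. ] T [-0.    0.01  0.01] 49.8 [-5.7  4.5 79.1 -0.  96.1 64.6]
1080 median ang 169.7 line -3.5 [537.    1.1 218.9]
```

View pics/w9.png

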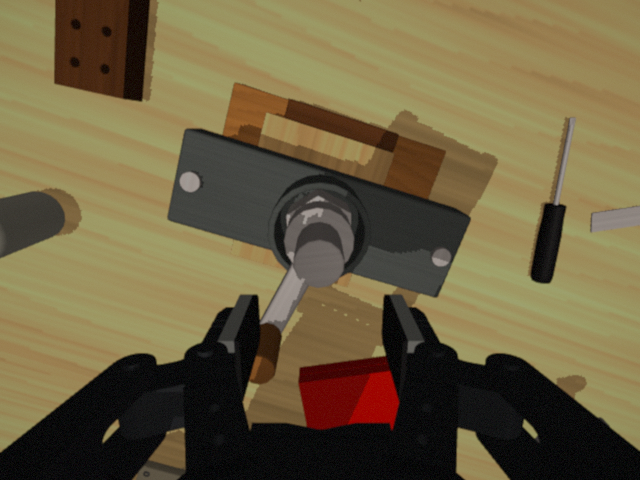

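View pics/s9.png

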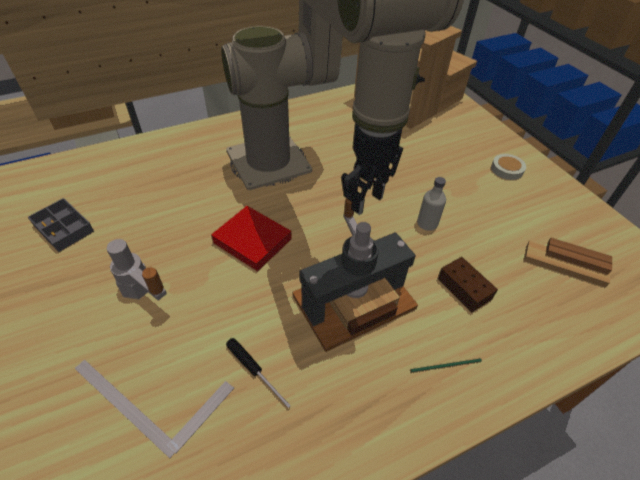

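The crank is still down on the hex, but its arm now points to 169.7°. It sprang back about 40° under the pad's elasticity, so the remaining pad force is uncertain. I'll regrip, wind to the stop again, then ease off slowly under grip until the torque vanishes before opening.

Emit:
send_rows --dp '[[0,0,-40],[0,0,-75],[0,0,-90],[0,0,-90]]' --rot '[[0,0,0],[0,0,0],[0,0,0],[0,0,0]]'

```text
time: 21.42
tool_pos: [587.6, -7.4, 241.0]
tcp_rot: [179.8, 0.1, -70.3]
ft_force: [0.2, -0.3, -0.2]
finger_gap: 50.4
```

Emit:
send_rows --dp '[[0,0,0],[0,0,0],[0,0,0],[0,0,0]]' --rot '[[0,0,0],[0,0,0],[0,0,0],[0,0,0]]' --jaw 15 --force 120

```text
time: 21.92
tool_pos: [589.3, -7.1, 245.0]
tcp_rot: [-179.8, -0.0, -70.3]
ft_force: [-3.2, 2.8, 6.8]
finger_gap: 27.3
```

```bash
python3 st.py; python3 arm.py
```

```text
21.925 [589.3  -7.1 245. ] [-179.8   -0.   -70.3] F [-3.2  2.8  6.8] T [ 0.53  0.52 -0.  ] 27.3 [-5.7  5.7 87.2  0.  86.9 64.6]
244 median ang 177.8 line -0.0 [534.1  -5.7 219. ]
```

Emit:
send_rows --dp '[[0,0,0],[0,0,0],[0,0,0]]' --rot '[[0,0,-0.06],[0,0,-0.12],[0,0,-0.17]]'

```text
time: 22.35
tool_pos: [589.3, -7.2, 245.1]
tcp_rot: [-179.8, -0.0, -80.1]
ft_force: [-3.8, 1.9, 5.4]
finger_gap: 27.5
```

```bash
python3 st.py; python3 arm.py
```

```text
22.35 [589.3  -7.2 245.1] [-179.8   -0.   -80.1] F [-3.8  1.9  5.4] T [0.3  0.55 0.48] 27.5 [-5.7  5.7 87.2  0.  86.9 74.4]
330 median ang 168.8 line -11.5 [535.7   3.  219. ]
```

Emit:
send_rows --dp '[[0,0,0],[0,0,0],[0,0,0]]' --rot '[[0,0,-0.06],[0,0,-0.12],[0,0,-0.17]]'

```text
time: 22.78
tool_pos: [589.3, -7.3, 245.1]
tcp_rot: [-179.8, -0.0, -89.8]
ft_force: [-3.3, 0.8, 6.6]
finger_gap: 27.5
```

```bash
python3 st.py; python3 arm.py
```

```text
22.775 [589.3  -7.3 245.1] [-179.8   -0.   -89.8] F [-3.3  0.8  6.6] T [0.15 0.53 0.73] 27.5 [-5.7  5.7 87.2 -0.  86.9 84.1]
359 median ang 159.2 line -21.2 [537.9  11.8 219. ]
```

Torque is again rising at about 0.025 N m per degree with no slip. Continuing.

Emit:
send_rows --dp '[[0,0,0],[0,0,0],[0,0,0]]' --rot '[[0,0,-0.06],[0,0,-0.12],[0,0,-0.17]]'

```text
time: 23.2
tool_pos: [589.3, -7.5, 245.1]
tcp_rot: [-179.8, -0.0, -99.5]
ft_force: [-2.0, 1.4, 6.3]
finger_gap: 27.5
```

```bash
python3 st.py; python3 arm.py
```

```text
23.2 [589.3  -7.5 245.1] [-179.8   -0.   -99.5] F [-2.   1.4  6.3] T [-0.04  0.53  0.98] 27.5 [-5.7  5.7 87.2 -0.  86.9 93.8]
381 median ang 149.5 line -30.4 [541.7  20.1 219. ]
```

Emit:
send_rows --dp '[[0,0,0],[0,0,0],[0,0,0]]' --rot '[[0,0,-0.05],[0,0,-0.1],[0,0,-0.1]]'

```text
time: 23.62
tool_pos: [589.3, -7.6, 245.0]
tcp_rot: [-179.8, -0.0, -105.2]
ft_force: [-3.3, 0.7, 5.5]
finger_gap: 27.5
```

```bash
python3 st.py; python3 arm.py
```

```text
23.625 [589.3  -7.6 245. ] [-179.8   -0.  -105.2] F [-3.3  0.7  5.5] T [-0.06  0.61  0.89] 27.5 [-5.7  5.7 87.2 -0.  86.9 99.5]
376 median ang 143.8 line -35.8 [544.7  24.5 219. ]
```

Emit:
send_rows --dp '[[0,0,0],[0,0,0],[0,0,0]]' --rot '[[0,0,-0.05],[0,0,-0.1],[0,0,-0.1]]'

```text
time: 24.05
tool_pos: [589.3, -7.6, 245.0]
tcp_rot: [-179.8, 0.0, -110.9]
ft_force: [-2.8, -0.9, 6.6]
finger_gap: 27.2
```

```bash
python3 st.py; python3 arm.py
```

```text
24.05 [589.3  -7.6 245. ] [-179.8    0.  -110.9] F [-2.8 -0.9  6.6] T [-0.1   0.63  0.93] 27.2 [ -5.7   5.7  87.2  -0.   86.9 105.2]
388 median ang 138.2 line -41.8 [548.   28.9 218.9]
```

Emit:
send_rows --dp '[[0,0,0],[0,0,0],[0,0,0]]' --rot '[[0,0,-0.05],[0,0,-0.1],[0,0,-0.1]]'

```text
time: 24.48
tool_pos: [589.3, -7.7, 245.1]
tcp_rot: [-179.8, -0.0, -116.6]
ft_force: [-4.0, -0.7, 5.9]
finger_gap: 27.1
```

```bash
python3 st.py; python3 arm.py
```

```text
24.475 [589.3  -7.7 245.1] [-179.8   -0.  -116.6] F [-4.  -0.7  5.9] T [-0.31  0.69  2.52] 27.1 [-5.700e+00  5.700e+00  8.720e+01 -1.000e-01  8.690e+01  1.109e+02]
512 median ang 133.1 line -46.2 [550.7  32.9 219.1]
```

Emit:
send_rows --dp '[[0,0,0],[0,0,0],[0,0,0]]' --rot '[[0,0,-0.05],[0,0,-0.1],[0,0,-0.1]]'

```text
time: 24.9
tool_pos: [590.3, -8.3, 245.2]
tcp_rot: [-179.7, 0.1, -122.4]
ft_force: [4.3, -3.6, 4.2]
finger_gap: 27.1
```

```bash
python3 st.py; python3 - <<'E'
from arm import *
d=snap("wrist","w10.png");arm(d)
E
```

```text
24.9 [590.3  -8.3 245.2] [-1.797e+02  1.000e-01 -1.224e+02] F [ 4.3 -3.6  4.2] T [-0.48 -0.29  1.04] 27.1 [-5.700e+00  5.700e+00  8.720e+01 -1.000e-01  8.680e+01  1.167e+02]
994 median ang 130.0 line -42.6 [551.4  36.5 218.6]
```

View pics/w10.png

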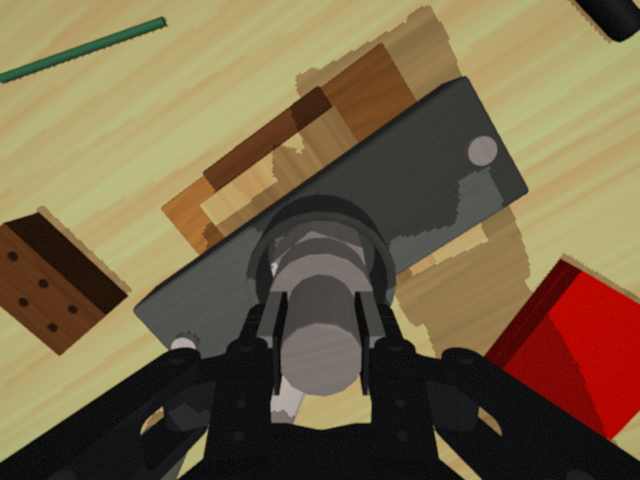

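At 133° the torque spiked to 2.5 N m and the jaws then slipped while the crank stayed at about 131°, so that is the firm end stop. Now I ease off under grip, watching the torque.

Emit:
send_rows --dp '[[0,0,0],[0,0,0],[0,0,0],[0,0,0]]' --rot '[[0,0,0.05],[0,0,0.1],[0,0,0.15],[0,0,0.15]]'

```text
time: 25.45
tool_pos: [590.4, -8.1, 245.1]
tcp_rot: [-179.7, 0.1, -113.7]
ft_force: [4.7, -3.5, 5.3]
finger_gap: 27.5
```

```bash
python3 st.py; python3 arm.py
```

```text
25.45 [590.4  -8.1 245.1] [-1.797e+02  1.000e-01 -1.137e+02] F [ 4.7 -3.5  5.3] T [-0.32 -0.45  1.06] 27.5 [ -5.7   5.7  87.2  -0.   86.8 108. ]
983 median ang 138.7 line -32.6 [545.1  30.4 218.6]
```

Emit:
send_rows --dp '[[0,0,0],[0,0,0],[0,0,0],[0,0,0]]' --rot '[[0,0,0.05],[0,0,0.1],[0,0,0.15],[0,0,0.15]]'

```text
time: 26.0
tool_pos: [590.5, -7.8, 245.1]
tcp_rot: [-179.7, 0.0, -105.1]
ft_force: [4.7, -0.6, 4.1]
finger_gap: 27.5
```

```bash
python3 st.py; python3 arm.py
```

```text
26.0 [590.5  -7.8 245.1] [-179.7    0.  -105.1] F [ 4.7 -0.6  4.1] T [-0.06 -0.5   0.88] 27.5 [-5.7  5.7 87.2 -0.  86.8 99.4]
972 median ang 147.2 line -24.7 [540.   23.5 218.6]
```

Emit:
send_rows --dp '[[0,0,0],[0,0,0],[0,0,0],[0,0,0],[0,0,0]]' --rot '[[0,0,0.05],[0,0,0.1],[0,0,0.15],[0,0,0.2],[0,0,0.2]]'

```text
time: 26.68
tool_pos: [590.5, -7.3, 245.2]
tcp_rot: [-179.7, 0.0, -93.7]
ft_force: [5.5, 0.8, 4.4]
finger_gap: 27.3
```

```bash
python3 st.py; python3 arm.py
```

```text
26.675 [590.5  -7.3 245.2] [-179.7    0.   -93.7] F [5.5 0.8 4.4] T [ 0.29 -0.59  0.56] 27.3 [-5.7  5.7 87.2  0.  86.8 88. ]
947 median ang 158.6 line -14.6 [534.9  13.3 218.6]
```

Emit:
send_rows --dp '[[0,0,0],[0,0,0],[0,0,0],[0,0,0]]' --rot '[[0,0,0.04],[0,0,0.08],[0,0,0.1],[0,0,0.1]]'

```text
time: 27.22
tool_pos: [590.5, -7.1, 245.2]
tcp_rot: [-179.7, 0.0, -88.0]
ft_force: [5.1, 1.8, 4.4]
finger_gap: 27.5
```

```bash
python3 st.py; python3 arm.py
```

```text
27.225 [590.5  -7.1 245.2] [-179.7    0.   -88. ] F [5.1 1.8 4.4] T [ 0.41 -0.53  0.36] 27.5 [-5.7  5.7 87.2  0.1 86.8 82.3]
925 median ang 164.2 line -8.6 [533.2   8.  218.6]
```

Emit:
send_rows --dp '[[0,0,0],[0,0,0],[0,0,0],[0,0,0]]' --rot '[[0,0,0.04],[0,0,0.08],[0,0,0.1],[0,0,0.1]]'

```text
time: 27.78
tool_pos: [590.5, -6.9, 245.1]
tcp_rot: [-179.7, -0.0, -82.3]
ft_force: [5.4, 3.2, 4.7]
finger_gap: 27.3
```

```bash
python3 st.py; python3 arm.py
```

```text
27.775 [590.5  -6.9 245.1] [-179.7   -0.   -82.3] F [5.4 3.2 4.7] T [ 0.61 -0.5   0.08] 27.3 [-5.7  5.7 87.2  0.1 86.8 76.6]
923 median ang 169.9 line -2.8 [531.9   2.4 218.5]
```

Torque is down to 0.08 N m, within the spindle's own 0.2 N m friction, leaving about 0.25 N m of pad preload. Releasing now.

Emit:
send_rows --dp '[[0,0,0],[0,0,0],[0,0,0],[0,0,0]]' --rot '[[0,0,0],[0,0,0],[0,0,0],[0,0,0]]' --jaw 50

```text
time: 28.32
tool_pos: [588.5, -7.5, 242.7]
tcp_rot: [180.0, 0.0, -82.3]
ft_force: [-0.2, 0.2, -0.6]
finger_gap: 50.0
```

```bash
python3 st.py; python3 - <<'E'
from arm import *
d=snap("wrist","w11.png");arm(d)
E
```

```text
28.325 [588.5  -7.5 242.7] [180.    0.  -82.3] F [-0.2  0.2 -0.6] T [0.02 0.   0.  ] 50.0 [-5.7  5.8 87.4 -0.  86.9 76.6]
1614 median ang 166.1 line 7.0 [533.9   5.6 218.9]
```

Emit:
send_rows --dp '[[0,0,20],[0,0,50],[0,0,90],[0,0,90],[0,0,90]]' --rot '[[0,0,0],[0,0,0],[0,0,0],[0,0,0],[0,0,0]]'

```text
time: 29.0
tool_pos: [588.8, -7.5, 333.8]
tcp_rot: [-179.9, -0.0, -82.3]
ft_force: [-0.2, -0.7, 0.1]
finger_gap: 50.0
```

```bash
python3 st.py; python3 - <<'E'
from arm import *
d=snap("wrist","w12.png");arm(d)
W=cloud(d);w=W[200:300,280:370].reshape(-1,3);w=w[abs(w[:,2]-262)<4];print("neck top",np.median(w,0),cv2.minEnclosingCircle(w[:,:2].astype(np.float32)))
b=W.reshape(-1,3);b=b[abs(b[:,2]-198)<3];b=b[np.hypot(b[:,0]-588.5,b[:,1]+7.5)<40];print("rim",np.median(b[:,2]))
snap("scene","s12.png")
E
```

```text
29.0 [588.8  -7.5 333.8] [-179.9   -0.   -82.3] F [-0.2 -0.7  0.1] T [-0.02  0.03  0.03] 50.0 [-5.7  4.6 79.2 -0.  96.1 76.6]
1150 median ang 167.2 line -11.5 [538.2   3.8 218.9]
neck top [589.56977731  -7.29147179 262.93731496] ((588.649169921875, -7.3840227127075195), 14.903191566467285)
rim 198.8475156891302
```

View pics/w12.png

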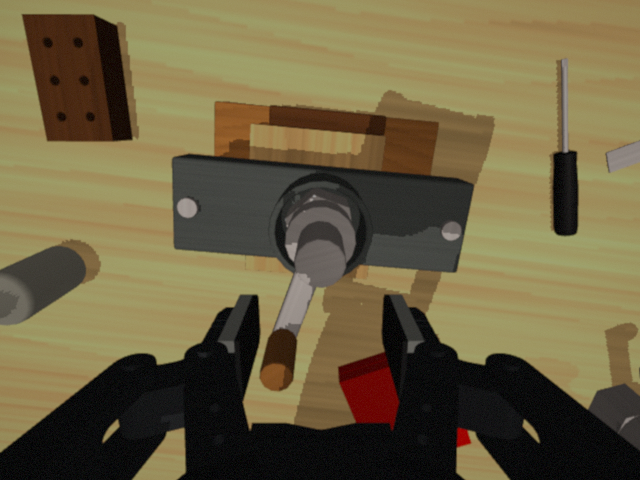

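View pics/s12.png

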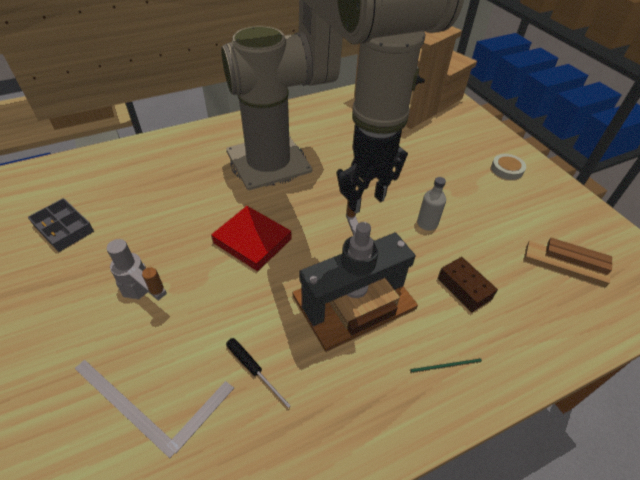

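The crank is seated (neck top 262.9, axis at (588.6,-7.4)), the blank is against the stop, and the bystanders are in place. As a last check of the remaining preload, I'll regrip, nudge 3° clockwise and read the torque.

Emit:
send_rows --dp '[[0,0,-40],[0,0,-75],[0,0,-90],[0,0,-90]]' --rot '[[0,0,0],[0,0,0],[0,0,0],[0,0,0]]'

```text
time: 29.6
tool_pos: [587.7, -7.4, 241.3]
tcp_rot: [179.8, 0.0, -82.3]
ft_force: [0.6, -0.2, 0.8]
finger_gap: 50.0
```

Emit:
send_rows --dp '[[0,0,0],[0,0,0],[0,0,0],[0,0,0]]' --rot '[[0,0,0],[0,0,0],[0,0,0],[0,0,0]]' --jaw 15 --force 120

```text
time: 30.1
tool_pos: [589.5, -7.2, 245.1]
tcp_rot: [-179.8, -0.0, -82.3]
ft_force: [-2.5, 2.3, 6.9]
finger_gap: 27.2
```

```bash
python3 st.py
```

```text
30.1 [589.5  -7.2 245.1] [-179.8   -0.   -82.3] F [-2.5  2.3  6.9] T [ 0.3   0.37 -0.04] 27.2 [-5.7  5.7 87.2  0.  86.9 76.6]
```

Emit:
send_rows --dp '[[0,0,0],[0,0,0],[0,0,0]]' --rot '[[0,0,-0.025],[0,0,-0.05],[0,0,-0.05]]'

```text
time: 30.48
tool_pos: [589.5, -7.3, 245.1]
tcp_rot: [-179.8, -0.0, -85.2]
ft_force: [-1.5, 1.6, 5.2]
finger_gap: 27.3
```

```bash
python3 st.py
```

```text
30.475 [589.5  -7.3 245.1] [-179.8   -0.   -85.2] F [-1.5  1.6  5.2] T [0.29 0.32 0.14] 27.3 [-5.7  5.7 87.2  0.  86.9 79.5]
```

Emit:
send_rows --dp '[[0,0,0],[0,0,0],[0,0,0]]' --rot '[[0,0,-0.025],[0,0,-0.05],[0,0,-0.05]]'

```text
time: 30.85
tool_pos: [589.5, -7.3, 245.1]
tcp_rot: [-179.8, -0.0, -88.0]
ft_force: [-2.4, 1.5, 6.4]
finger_gap: 27.4
```

```bash
python3 st.py
```

```text
30.85 [589.5  -7.3 245.1] [-179.8   -0.   -88. ] F [-2.4  1.5  6.4] T [0.19 0.35 0.21] 27.4 [-5.7  5.7 87.2  0.  86.9 82.3]
```

Emit:
send_rows --dp '[[0,0,0],[0,0,0],[0,0,0]]' --rot '[[0,0,-0.025],[0,0,-0.05],[0,0,-0.05]]'

```text
time: 31.22
tool_pos: [589.5, -7.3, 245.1]
tcp_rot: [-179.8, -0.0, -90.9]
ft_force: [-1.8, 1.8, 6.2]
finger_gap: 27.4
```

```bash
python3 st.py
```

```text
31.225 [589.5  -7.3 245.1] [-179.8   -0.   -90.9] F [-1.8  1.8  6.2] T [0.23 0.4  0.31] 27.4 [-5.7  5.7 87.2  0.  86.9 85.2]
```

With the arm holding still the reading is close to the true preload (0.14, 0.21 and 0.31 N m at 3°, 6° and 9° of nudge). The earlier release therefore left only about 0.05 N m. I'll ease back to about 0.17 N m, just inside what the spindle friction holds, and release there.

Emit:
send_rows --dp '[[0,0,0],[0,0,0],[0,0,0],[0,0,0]]' --rot '[[0,0,0.03],[0,0,0.06],[0,0,0.06],[0,0,0.06]]'

```text
time: 31.72
tool_pos: [589.5, -7.3, 245.1]
tcp_rot: [-179.8, -0.0, -87.4]
ft_force: [-0.9, 1.4, 6.4]
finger_gap: 27.2
```

```bash
python3 st.py
```

```text
31.725 [589.5  -7.3 245.1] [-179.8   -0.   -87.4] F [-0.9  1.4  6.4] T [0.25 0.35 0.38] 27.2 [-5.7  5.7 87.2  0.  86.9 81.7]
```

Emit:
send_rows --dp '[[0,0,0],[0,0,0],[0,0,0],[0,0,0]]' --rot '[[0,0,0.02],[0,0,0.04],[0,0,0.04],[0,0,0.04]]'

```text
time: 32.22
tool_pos: [589.5, -7.2, 245.1]
tcp_rot: [-179.8, -0.0, -85.1]
ft_force: [-2.8, 1.5, 6.5]
finger_gap: 27.3
```

```bash
python3 st.py
```

```text
32.225 [589.5  -7.2 245.1] [-179.8   -0.   -85.1] F [-2.8  1.5  6.5] T [0.28 0.32 0.2 ] 27.3 [-5.7  5.7 87.2  0.  86.9 79.4]
```

Emit:
send_rows --dp '[[0,0,0],[0,0,0],[0,0,0],[0,0,0]]' --rot '[[0,0,0],[0,0,0],[0,0,0],[0,0,0]]' --jaw 50

```text
time: 32.72
tool_pos: [588.6, -7.5, 242.7]
tcp_rot: [180.0, -0.0, -85.2]
ft_force: [0.4, 0.6, -0.2]
finger_gap: 50.2
```

Emit:
send_rows --dp '[[0,0,20],[0,0,50],[0,0,90],[0,0,90],[0,0,90]]' --rot '[[0,0,0],[0,0,0],[0,0,0],[0,0,0],[0,0,0]]'

```text
time: 33.35
tool_pos: [588.8, -7.5, 333.7]
tcp_rot: [-179.9, -0.0, -85.2]
ft_force: [-0.7, -0.2, -1.6]
finger_gap: 50.1
```

```bash
python3 st.py; python3 - <<'E'
from arm import *
o=load("wrist")  # previous z336 view? (w12)
def handle(d,lab):
    W=cloud(d);w=W.reshape(-1,3);rr=np.hypot(w[:,0]-588.6,w[:,1]+7.4)
    b=w[(abs(w[:,2]-262.5)<3.5)&(rr>66)&(rr<94)&(w[:,0]<560)];e=cv2.minEnclosingCircle(b[:,:2].astype(np.float32))
    n=w[(abs(w[:,2]-262.5)<3.5)&(rr<20)];f=cv2.minEnclosingCircle(n[:,:2].astype(np.float32))
    v=np.array(e[0])-np.array(f[0]);print(lab,len(b),e,f,np.hypot(*v),np.degrees(np.arctan2(v[1],v[0])))
handle(o,"before"); d=snap("wrist","w13.png"); handle(d,"now"); arm(d)
w=cloud(d).reshape(-1,3);b=w[(abs(w[:,2]-56)<4)&(w[:,0]>625)&(w[:,0]<690)&(abs(w[:,1])<95)];print(len(b))
E
```

```text
33.35 [588.8  -7.5 333.7] [-179.9   -0.   -85.2] F [-0.7 -0.2 -1.6] T [0.   0.01 0.06] 50.1 [-5.7  4.6 79.2 -0.  96.1 79.5]
before 857 ((510.6389465332031, 9.50486946105957), 10.853057861328125) ((588.649169921875, -7.3840227127075195), 14.903191566467285) 79.81747698347536 167.78422409059894
now 853 ((511.6549072265625, 13.060383796691895), 10.934459686279297) ((588.5924072265625, -7.493088245391846), 14.909160614013672) 79.6355706907078 165.0429964009602
1161 median ang 164.8 line -13.6 [538.9   5.9 218.9]
6731
```

View pics/w13.png

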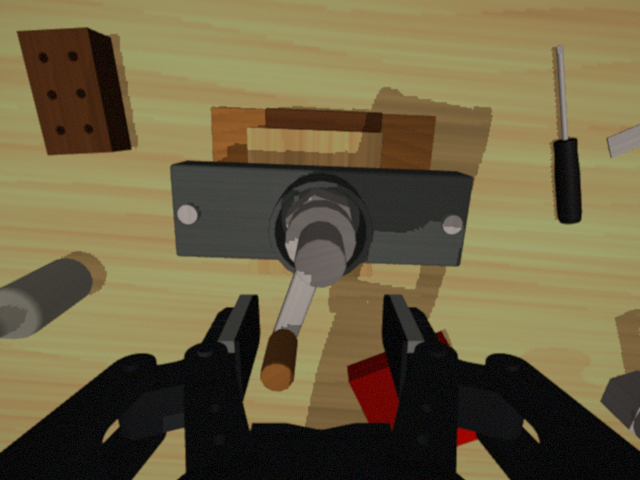

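The handle shows the crank at 165.0°, exactly where I left it, with no spring-back and about 0.15–0.2 N m of preload held. The blank shows no gap to the stop at row 130, the neck is centred and seated, and the bystanders are in place. Handing in.

```bash
python3 -c "
from bench import job
print(job.hand_in())"
```

```text
the job is handed in; nothing more can be done
None
```

The job is handed in at about 33 s of the 72 s. The blank is against the back stop, the crank is home on the hex and wound down, and the gripper is clear. No verdict was reported, and the pad force was never measured directly.

- **Blank:** I slid it in until it stopped moving under about 30 N. Its yaw measured 2.53° against 2.55° for the press, and the last picture shows no gap at the stop.
- **Crank seating:** It dropped home at the first try. The neck top measured 263 mm, so the neck's middle is about 47 mm above the rim, and it is within 1 mm of the spindle axis sideways.
- **Winding:** It went clockwise to the firm end stop. Torque rose to about 2.5 N m and the jaws slipped while the crank stayed put.
- **Spring-back:** On the first release the pad's elasticity turned the crank back about 40°, leaving very little preload. I wound it to the stop again and eased it off under grip. That release held only about 0.05 N m, so I nudged it forward and released at 0.2 N m.
- **Final state:** The crank stayed at 165.0° after the last release. It therefore rests about 34° short of the end stop, not hard against it. I estimate the remaining pad force at about 75–100 N, worked out from torque and screw lead. The torque readings while holding did not all agree (0.31 then 0.38 N m after backing off), so that figure is uncertain.
- **Bystanders:** The glue bottle, bit block and screwdriver look untouched in the last pictures. I did not measure their positions again.

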